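# Interleave and lock a stack of heel lifts

## Task

In the wooden stacking frame, push the separator sheet along the ledge, without lifting it, over the rubber heel in the recess until it is fully home against the back stop. Then take the other rubber heel from the table and set it flat on the sheet, squarely over the heel below and turned in line with it, and let go. Finally push the stop knob fully home so that its bar locks the stack, leaving the other things on the table alone.

Things in the scene. Friction and masses are not known exactly. Their poses are not given: they have to be found in the camera images.
- stack_frame: Fixed wooden stacking frame; origin on the table top under the recess centre; x = direction in which the sheet is pushed (roughly away from the robot). Ledge top at z 22.5 mm, x -150 to -35, y -66 to 66. Recess x +-35, y +-36, floor at z 10. A steel housing for the stop bar stands on the +y side (x +-17, y 68 to 90, 62 high).
- back_stop (a point): Middle of the top front edge of the frame's back stop, frame x 44.5, y 0, z 27.5 mm. The stop and the side guides are 5 mm high (top flush with the sheet); the guides' inner faces are at frame y = +-52 from x = -15 to 44.5, with flared mouths from x = -38.
- separator: Stiff brown card sheet, 86 (x) x 90 (y) x 5 mm, lying on the frame's ledge in front of the recess, slightly askew. Origin at the centre of its underside; x is the push direction. Home: its centre over the recess (frame x about 1, y 0), its leading edge against the back stop.
- lower_heel: Black rubber heel lift, 64 (x) x 66 (y) x 12 mm, lying in the recess; origin at the centre of its underside. Its top is 0.5 mm below the ledge.
- upper_heel: Like rubber heel lift, 64 (x) x 66 (y) x 12 mm, lying on the table to the left of the frame; origin at the centre of its underside. In place, its x axis is parallel to that of the lower heel (either way round) and its underside is 27.5 mm above the table.
- stop_knob (a joint): Slide of the stop bar (10 mm steel rod, axis 48 mm above the table, along frame y at x = 0) in m: 0 = fully home, bar tip at frame y = 15 mm, over the stack; 0.045 = pulled out, bar tip at y = 60 mm, clear of it. It stays where it is left and needs about 3 N.
- knob_end (a point): Centre of the outer end face of the dark wooden stop knob (28 mm diameter, 26 mm long), 48 mm above the table, at frame x = 0, y = 118 mm + joint value. Push it along the frame's -y.
- strop: Bystander: strop block, 30 x 95 x 14 mm; origin at the centre of its underside.
- wax: Bystander: cake of beeswax, 34 x 49 x 20 mm; origin at the centre of its underside.

How it is judged (in metres and radians):
On the way, in this order (a step that is already met when the one before it is completed fails the run):
1. the separator lies fully home over the lower heel, before the next layer (x of separator in the frame of stack_frame above -0.004 m and y of separator in the frame of stack_frame between -0.009 and 0.009 m and z of separator in the frame of stack_frame between 0.0195 and 0.0255 m and angle between separator's own z axis and vertical below 0.05 rad and horizontal distance between lower_heel and stack_frame below 0.008 m and z of lower_heel in the frame of stack_frame below 0.013 m and horizontal distance between upper_heel and stack_frame above 0.05 m), for 0.2 s.
2. the upper heel lies released on the sheet, squarely over the lower one, with the stop bar still drawn back (x of separator in the frame of stack_frame above -0.004 m and y of separator in the frame of stack_frame between -0.009 and 0.009 m and z of separator in the frame of stack_frame between 0.0195 and 0.0255 m and angle between separator's own z axis and vertical below 0.05 rad and horizontal distance between lower_heel and stack_frame below 0.008 m and z of lower_heel in the frame of stack_frame below 0.013 m and horizontal distance between upper_heel and lower_heel below 0.01 m and angle between the x axis of upper_heel and the x axis of lower_heel, either way round below 0.2 rad and z of upper_heel in the frame of stack_frame between 0.0245 and 0.031 m and angle between upper_heel's own z axis and vertical below 0.06 rad and contact force between the fingers and upper_heel below 0.2 N and linear speed of upper_heel below 0.02 m/s and value of joint stop_knob above 0.02 m), for 0.2 s.
At the end, for the whole second after the job is handed in: Sheet flat, at most 4 mm short of the recess centre and within 9 mm sideways; lower heel in the recess; upper heel flat on the sheet, within 10 mm of the lower one and 0.2 rad of its axis (either way round); knob within 4 mm of home; all at rest, bystanders within 20 mm of their start (x of separator in the frame of stack_frame above -0.004 m and y of separator in the frame of stack_frame between -0.009 and 0.009 m and z of separator in the frame of stack_frame between 0.0195 and 0.0255 m and angle between separator's own z axis and vertical below 0.05 rad and horizontal distance between lower_heel and stack_frame below 0.008 m and z of lower_heel in the frame of stack_frame below 0.013 m and horizontal distance between upper_heel and lower_heel below 0.01 m and angle between the x axis of upper_heel and the x axis of lower_heel, either way round below 0.2 rad and z of upper_heel in the frame of stack_frame between 0.0245 and 0.031 m and angle between upper_heel's own z axis and vertical below 0.06 rad and value of joint stop_knob below 0.004 m and linear speed of each of upper_heel, separator below 0.02 m/s); the robot touches nothing.
It fails at once if the separator is lifted more than 15 mm off the ledge (z of separator in the frame of stack_frame above 0.0375 m).
It fails at once if the separator falls off the ledge (z of separator in the frame of stack_frame below 0.012 m).
It fails at once if the strop is moved more than 20 mm (distance of strop from where it was at the start of the episode above 0.02 m).
It fails at once if the wax is moved more than 20 mm (distance of wax from where it was at the start of the episode above 0.02 m).
It also fails if it takes over 59 s, if anything falls off the work surface, if the arm or the gripper's body presses on something with over 40 N, if the wrist force passes 120 N, or if a joint passes its speed limit or range.

## Robot

A 6-joint arm with a two-finger parallel gripper is mounted at the origin on a cart in front of the work surface, level with it; the furniture and walls round the work are solid. World frame = base frame: x ahead of the robot, y to its left, z up, the work surface at z = 0. Lengths are in mm, angles in rad, forces in N, time in s.
With the tool pointing down it reaches from about 300 to 775 mm from the base axis. Payload 14.6 kg.
Tool frame: the origin (TCP) lies midway between the tips of the shut fingers; the grasp point (between the pads) lies 19 mm behind it (manip.grasp_offset is the distance from the TCP to the grasp point, in mm); z points along the fingers, y is the line along which they close (so a half turn about z gives the same grasp; the last joint's range is limited). The gripper opens to 94 mm and grips with 3 to 60 N. Pads are 16 mm wide; open, the fingers measure 119 mm over their backs; the gripper's body (75 mm by 177 mm) begins 78 mm behind the grasp point.
Start: joints at [1.195, 0.3, 1.521, -0, 1.321, -0.067], TCP at [167.151, 523.975, 205.446] pointing down, gripper open.
Joint ranges: [-3.03, 3.03], [-0.79, 2.21], [0.23, 2.52], [-1.04, 4.18], [0, 3.07], [-2.55, 2.55]. Speed limits (rad/s): [2.22, 2.22, 2.57, 3.14, 3.14, 3.14].

## Interface

Orientations are given as [roll, pitch, yaw] about the fixed x, y, z axes, in that order (R = Rz(yaw) Ry(pitch) Rx(roll)).
In Python, from cell import manip, viewer gives the robot as it stands. The module is installed in compiled form; this text tells all that it offers.
- The arm moves only by the tool move_arm, never from a script. Its argument "moves" is a list of rows, each a list of 4 numbers: the shift along the tool's x, y, z in m, then the turn about the tool's z in rad. A call has 1 to 12 rows; each row is the pose to reach, as a shift and turn from the pose commanded when the call began, along the tool's axes at that moment; what a row does not reach only later rows make up. A row lasts 1/10 s, in which the tool goes at most 50 mm and 8.59 degrees, less where a joint would pass 70% of its speed; a pose out of reach is approached as far as the arm can. A call with a gripper value outside its range is refused whole. "jaw" is the finger opening in m, from 0 to 0.094, set as the call begins (left out, the last holds). The fingers move at their own pace and stop on an object; "squeeze" is the grip in N (left out, the last holds). Time passes only in rows, so rows that repeat a pose let the fingers close. It gives the time, the measured TCP pose, the force, the opening and the grip force at its end, in the units of the state.
- manip.read_state(): the state, without advancing time (a new reading comes with each control period).
- viewer.camera(name): name is "side" or "top"; returns a dict with "frame" (400x640x3 uint8, blue, green, red), "z_map" (400x640 float32, mm along the optical axis (not along the pixel's ray), 0 where there is no reading), "fx", "fy", "cx", "cy" (pixels), "origin" and "orientation" of the camera in the world. Camera axes: x right, y down, z forward; pixel columns grow to the right and rows downward; lengths in mm; the calibration is good to about 2 mm. A picture is of the moment at which its call begins.
- manip.sign_off(): hands the job in; it is judged then, once.
The state is a dict: "clock": time; "joints": joint angles; "qd": joint speeds; "effort": joint torques, N m; "eef_pos": TCP position; "eef_rot": TCP orientation; "wrist_force": force on the tool from outside, world axes, zero at the start; "moment": the same for the moment, N m; "finger_gap": finger opening in mm; "finger_force": force on a finger pad.
Only numpy, scipy, OpenCV 4.12 (cv2) and the standard library are available. Lean on these libraries where they do the work, as an engineer would, in place of code of your own. Each camera call takes 0.05 s, during which the arm holds its last target. There are 200 camera calls.

## Working session

There is one attempt and no reset: what is moved stays moved. The work goes in short steps, Python scripts to look and compute and a tool call to move; the robot and the scene stay as the last step left them, time stands still between calls to the robot, and variables do not carry over. Pictures are saved under pics/ and viewed, at most 10 in all, crops included, and the job is handed in when it is done.

Besides the shell and the picture viewer there is one more tool, called after "Call:" by a JSON object that holds its "method" and its "body". move_arm: Moves the arm, as the interface text tells. Its arguments: {"type":"object","properties":{"moves":{"type":"array"},"jaw":{"type":"number"},"squeeze":{"type":"number"}},"required":["moves"]}

```bash
mkdir -p pics
cat > h.py <<'E'
import numpy as np, cv2
from scipy.spatial.transform import Rotation as R
from cell import manip, viewer
def rot(o):
    o=np.array(o,float)
    return o if o.shape==(3,3) else (R.from_euler('xyz',o).as_matrix() if o.size==3 else R.from_quat(o).as_matrix())
def shot(n,f):
    c=viewer.camera(n); cv2.imwrite('pics/'+f+'.png',c['frame']); np.savez('pics/'+f+'.npz',**c); return c
def pts(c):
    v,u=np.mgrid[0:400,0:640]; z=c['z_map']
    P=np.stack([(u-c['cx'])/c['fx']*z,(v-c['cy'])/c['fy']*z,z],-1)
    return P@rot(c['orientation']).T+np.array(c['origin'])
def atz(c,u,v,h):
    d=rot(c['orientation'])@np.array([(u-c['cx'])/c['fx'],(v-c['cy'])/c['fy'],1]); o=np.array(c['origin'])
    return o+d*(h-o[2])/d[2]
E
python3 - <<'E'
from h import *
for n in('top','side'):
    c=shot(n,n+'0'); print(n,c['origin'],c['orientation'],c['fx'],c['cx'],c['cy'])
print(manip.read_state())
E
```

```text
top [ 423.92443289   23.84613788 1127.21663477] [-3.00453069e+00 -1.45840918e-03 -1.57638963e+00] 479.2079451226312 318.44989511232853 193.95689339095
side [ 475.92795011 -971.71864824  677.64063996] [-2.14666609  0.01988443 -0.12181152] 518.7841927547955 331.42122079535784 194.49978544508633
{'clock': 0.1, 'joints': array([ 1.19537710e+00,  3.00431950e-01,  1.52149917e+00,  1.12259168e-05,
        1.32070483e+00, -6.66436787e-02]), 'qd': array([-0.00108393, -0.00108769, -0.00225392,  0.00036605,  0.00058853,
       -0.00019582]), 'effort': array([ 1.65845362e-03, -5.32644582e+01, -3.53285372e+01,  7.10114907e-02,
        2.33423850e-02, -5.10081816e-05]), 'eef_pos': array([167.07942166, 523.76750793, 204.94245494]), 'eef_rot': array([-3.14055240e+00, -8.03272704e-05,  2.83281428e+00]), 'wrist_force': array([ 0.31530769, -0.44061031, -0.37799989]), 'moment': array([-0.02324927,  0.0102762 , -0.01058178]), 'finger_force': 0.0, 'finger_gap': 94.14738081381462}
```

View pics/top0.png

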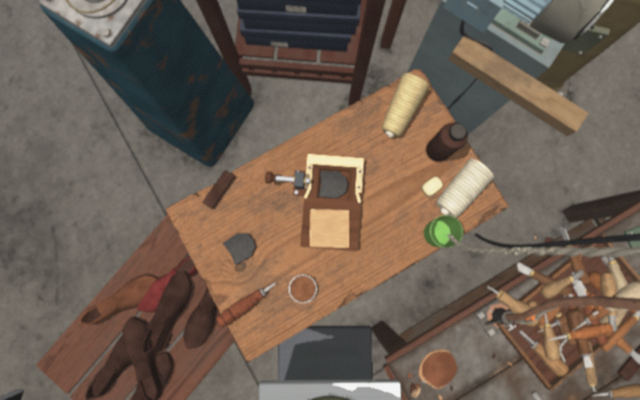

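View pics/side0.png

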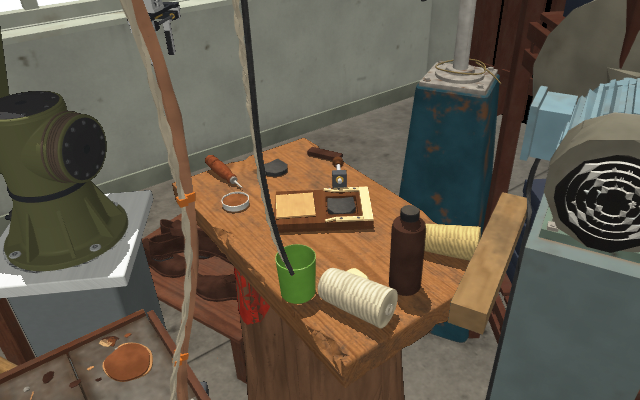

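The top view shows the frame near (335,200) with the sheet at (330,228), the knob at (270,178), the upper heel at (240,248), the strop at (219,190) and the wax at (432,187). I'll enlarge these areas.

Run:
```python
from h import *
c=np.load('pics/top0.npz'); f=c['frame']
a=cv2.resize(f[148:256,262:370],None,fx=5.5,fy=5.5,interpolation=cv2.INTER_CUBIC); cv2.imwrite('pics/cf.png',a)
a=cv2.resize(f[222:278,212:268],None,fx=8,fy=8,interpolation=cv2.INTER_CUBIC)
b=f; cv2.imwrite('pics/ch.png',a)
P=pts(c)
for u,v in[(330,228),(335,185),(240,248),(308,235),(335,160),(299,180),(270,178),(250,220),(219,190)]: print(u,v,P[v,u].round(1))
```

```text
330 228 [496.7  -4.7  25.8]
335 185 [596.6 -17.2  26.4]
240 248 [452.5 203.3  13. ]
308 235 [481.3  46.   19.9]
335 160 [655.7 -17.8  26.9]
299 180 [603.   65.2  60.7]
270 178 [607.8 130.5  61.5]
250 220 [518.1 182.7   2.1]
219 190 [588.7 255.6   9.8]
```

View pics/cf.png

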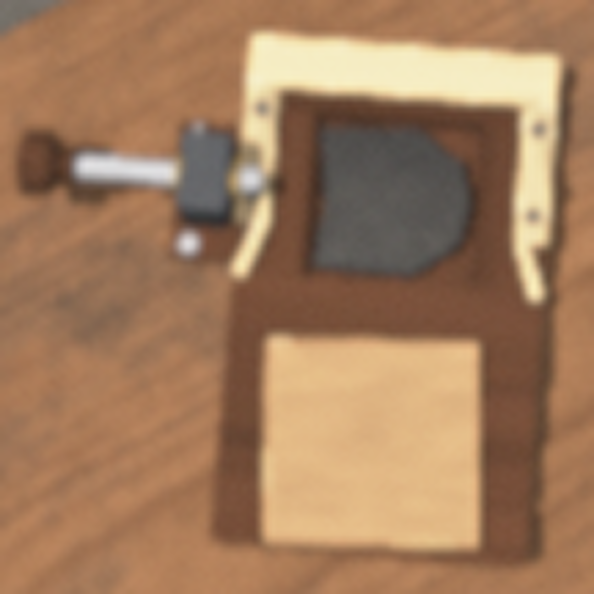

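View pics/ch.png

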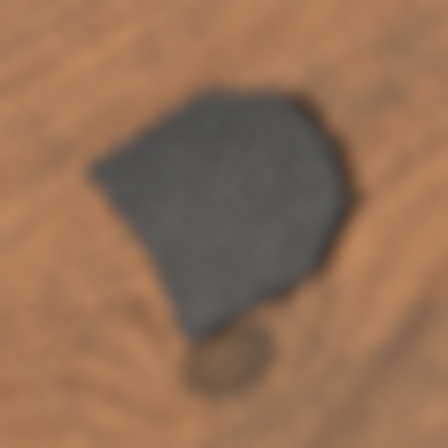

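The frame crop shows sheet corners at (263,335), (482,342), (482,548) and (262,544). The back-stop front edge runs from (283,93) to (520,108), and the ledge's near corners are (213,540) and (538,560). The lower heel's flat edge is at x≈315 with its round tip at 470. The upper heel's flat corners are (95,172) and (190,340), and its round side faces right.

```bash
cat >> h.py <<'E'
def crop2w(c,U,V,u0,v0,s,h): return atz(c,u0+(U+.5)/s-.5,v0+(V+.5)/s-.5,h)
E
python3 - <<'E'
from h import *
c=np.load('pics/top0.npz'); P=pts(c)
F=lambda U,V,h:crop2w(c,U,V,262,148,5.5,h)[:2]
# fit frame pose from correspondences
W=[F(283,93,27.5),F(520,108,27.5),F(213,540,22.5),F(538,560,22.5),F(235,280,22.5)]
Q=np.array([(44.5,52),(44.5,-52),(-150,66),(-150,-66)],float)
W4=np.array(W[:4]); w0=W4.mean(0);q0=Q.mean(0)
Rr,_=R.align_vectors(np.c_[W4-w0,[0]*4],np.c_[Q-q0,[0]*4]); A=Rr.as_matrix()[:2,:2]; t=w0-A@q0
print('frame',t,Rr.as_euler('xyz')[2],'res',(Q@A.T+t-W4).round(1).tolist())
toF=lambda p:(np.array(p)-t)@A
for n,U,V,h in[('s',263,335,27.5),('s',482,342,27.5),('s',482,548,27.5),('s',262,544,27.5),('lh',318,125,22),('lh',312,272,22),('tip',472,195,22),('knob',20,160,48),('rodL',75,165,50)]:print(n,toF(F(U,V,h)).round(1),F(U,V,h).round(1))
f=c['frame'].astype(int); sat=f.max(2)-f.min(2)
for name,(u0,u1,v0,v1),h in(('up',(215,268,225,275),12),('low',(312,355,168,202),22)):
    m=((sat<28)&(f.max(2)<130)); k=np.zeros_like(m); k[v0:v1,u0:u1]=m[v0:v1,u0:u1]
    n,l,st,_=cv2.connectedComponentsWithStats(k.astype(np.uint8)); i=1+st[1:,4].argmax()
    ct=max(cv2.findContours((l==i).astype(np.uint8),0,1)[0],key=cv2.contourArea)[:,0]
    w=np.array([atz(c,x,y,h)[:2] for x,y in ct],np.float32)
    r=cv2.minAreaRect(w); print(name,st[i],r,cv2.boxPoints(r).round(1).tolist(), w.mean(0))
U=[crop2w(c,a,b,212,222,8,12)[:2].round(1) for a,b in[(95,172),(190,340),(355,195),(205,92),(300,290)]];print(U)
E
```

```text
frame [599.47667175 -13.87538413] -0.06678092011615012 res [[2.2, 1.4], [2.3, -1.8], [-2.4, -1.6], [-2.1, 2.0]]
s [-61.3  52.3] [541.8  42.4]
s [-58.6 -39.5] [538.4 -49.4]
s [-144.3  -44. ] [452.5 -48.1]
s [-148.3   47.2] [454.7  43.1]
lh [30.5 34.8] [632.3  18.8]
lh [-32.7  33.5] [569.1  21.7]
tip [  4.4 -32.3] [601.7 -46.4]
knob [  3.3 157.2] [613.3 142.8]
rodL [  2.3 134.1] [610.7 119.8]
up [224 234  32  31 633] ((456.50665283203125, 201.04258728027344), (61.3392333984375, 62.34369659423828), 31.00225257873535) [[414.20001220703125, 212.0], [446.29998779296875, 158.5], [498.8999938964844, 190.10000610351562], [466.70001220703125, 243.60000610351562]] [454.7088  203.41539]
low [318 171  30  27 681] ((599.7596435546875, -11.586612701416016), (67.77791595458984, 61.46200180053711), 89.69051361083984) [[568.7999877929688, -45.29999923706055], [630.2999877929688, -45.599998474121094], [630.7000122070312, 22.100000381469727], [569.2000122070312, 22.5]] [599.47015   -8.384579]
[array([464.1, 242. ]), array([415.8, 213.7]), array([457.1, 166.7]), array([487.1, 210.6]), array([429.9, 182.2])]
```

```bash
cat >> h.py <<'E'
FT=np.array([599.5,-13.9]); FY=-0.067
def fw(x,y): c,s=np.cos(FY),np.sin(FY); return FT+[c*x-s*y,s*x+c*y]
def wf(p): c,s=np.cos(FY),np.sin(FY); d=np.array(p[:2])-FT; return np.array([c*d[0]+s*d[1],-s*d[0]+c*d[1]])
def go(xy,z,yaw):
    s=manip.read_state(); Rm=R.from_euler('xyz',s['eef_rot']); d=np.array([*xy,z])-s['eef_pos']
    dy=(yaw-s['eef_rot'][2]+np.pi)%(2*np.pi)-np.pi
    print('clock',s['clock'],'shift',(Rm.inv().apply(d)/1000).round(4),'turn',round(-dy,3),'joints',s['joints'].round(2))
E
python3 -c "
from h import *
go(fw(-172,2),205,3.075)"
```

```text
clock 0.1 shift [-4.079e-01 -4.201e-01  3.000e-04] turn -0.242 joints [ 1.2   0.3   1.52  0.    1.32 -0.07]
```

Call:
{"method": "move_arm", "body": {"moves": [[-0.408,-0.42,0,-0.242],[-0.408,-0.42,0,-0.242],[-0.408,-0.42,0,-0.242],[-0.408,-0.42,0,-0.242],[-0.408,-0.42,0,-0.242],[-0.408,-0.42,0,-0.242],[-0.408,-0.42,0,-0.242],[-0.408,-0.42,0,-0.242],[-0.408,-0.42,0,-0.242],[-0.408,-0.42,0,-0.242],[-0.408,-0.42,0,-0.242],[-0.408,-0.42,0,-0.242]], "jaw": 0.056}}

```text
clock: 1.3
eef_pos: [428.8, -2.8, 205.3]
eef_rot: [-3.141, -0.0, 3.073]
wrist_force: [-0.0, 0.8, -0.2]
finger_gap: 56.1
finger_force: 0.0
```

Call:
{"method": "move_arm", "body": {"moves": [[0,0,0,0],[0,0,0,0]]}}

```text
clock: 1.5
eef_pos: [428.0, -0.4, 205.1]
eef_rot: [3.141, -0.001, 3.073]
wrist_force: [-0.5, 0.0, -0.2]
finger_gap: 55.9
finger_force: 0.0
```

```bash
python3 -c "
from h import *
go(fw(-172,2),24.5,3.075)"
```

```text
clock 1.5 shift [-2.000e-04 -1.000e-04  1.806e-01] turn -0.002 joints [-0.09  0.02  1.84  0.    1.28 -1.59]
```

Call:
{"method": "move_arm", "body": {"moves": [[0,0,0.05,0],[0,0,0.1,0],[0,0,0.14,0],[0,0,0.165,0],[0,0,0.175,0],[0,0,0.18,0],[0,0,0.18,0],[0,0,0.18,0]]}}

```text
clock: 2.3
eef_pos: [428.9, 0.0, 26.6]
eef_rot: [-3.142, 0.002, 3.075]
wrist_force: [0.4, 0.1, 0.4]
finger_gap: 56.1
finger_force: 0.0
```

Call:
{"method": "move_arm", "body": {"moves": [[-0.008,0,0,0],[-0.016,0,0,0],[-0.024,0,0,0],[-0.032,0,0,0],[-0.04,0,0,0],[-0.048,0,0,0],[-0.056,0,0,0],[-0.056,0,0,0]]}}

```text
clock: 3.1
eef_pos: [485.0, -4.0, 25.4]
eef_rot: [-3.142, 0.001, 3.075]
wrist_force: [-0.5, 0.3, -0.3]
finger_gap: 56.2
finger_force: 0.0
```

```bash
python3 -c "
from h import *
s=manip.read_state();print(wf(s['eef_pos']))
c=shot('top','t1'); a=cv2.resize(c['frame'][148:256,262:370],None,fx=5.5,fy=5.5,interpolation=cv2.INTER_CUBIC); cv2.imwrite('pics/t1c.png',a)"
```

```text
[-114.87841912    2.21410388]
```

View pics/t1c.png

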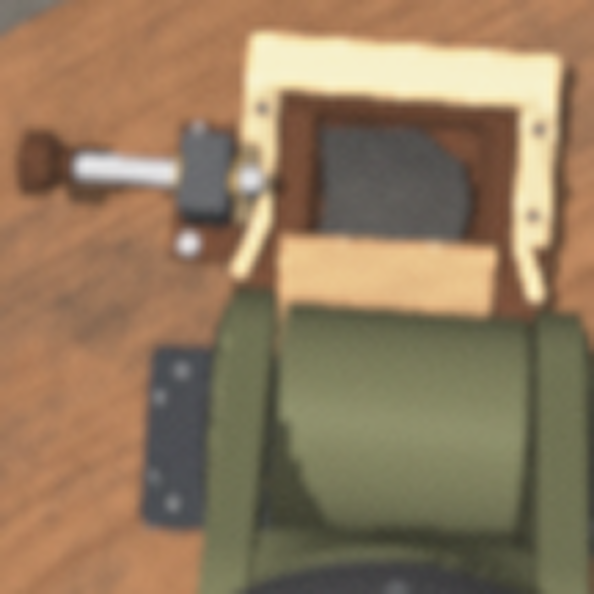

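The sheet is squared up and centred between the guides, with its leading corners at (280,237) and (497,248). I'll keep pushing.

Call:
{"method": "move_arm", "body": {"moves": [[-0.007,0,0,0],[-0.014,0,0,0],[-0.021,0,0,0],[-0.028,0,0,0],[-0.035,0,0,0],[-0.042,0,0,0],[-0.049,0,0,0],[-0.056,0,0,0],[-0.06,0,0,0],[-0.06,0,0,0]]}}

```text
clock: 4.15
eef_pos: [544.4, -7.9, 25.4]
eef_rot: [3.142, 0.0, 3.075]
wrist_force: [-0.0, 0.8, 0.5]
finger_gap: 56.3
finger_force: 0.0
```

Call:
{"method": "move_arm", "body": {"moves": [[-0.001,0,0,0],[-0.002,0,0,0],[-0.003,0,0,0],[-0.004,0,0,0],[-0.004,0,0,0]]}}

```text
clock: 4.65
eef_pos: [548.0, -8.2, 25.5]
eef_rot: [3.142, 0.0, 3.075]
wrist_force: [-0.3, 1.2, -0.4]
finger_gap: 55.9
finger_force: 0.0
```

Call:
{"method": "move_arm", "body": {"moves": [[-0.001,0,0,0],[-0.002,0,0,0],[-0.003,0,0,0],[-0.003,0,0,0]]}}

```text
clock: 5.05
eef_pos: [549.2, -8.1, 25.1]
eef_rot: [3.141, -0.005, 3.075]
wrist_force: [-12.9, 1.5, 7.2]
finger_gap: 56.0
finger_force: 6.5
```

Call:
{"method": "move_arm", "body": {"moves": [[-0.001,0,0,0],[-0.002,0,0,0],[-0.002,0,0,0]]}}

```text
clock: 5.35
eef_pos: [549.7, -8.0, 24.8]
eef_rot: [3.141, -0.009, 3.075]
wrist_force: [-22.5, 1.9, 14.1]
finger_gap: 56.0
finger_force: 11.7
```

The force has risen, so the sheet is home against the stop. Next I back off, lift, check it and plan the heel grasp.

Call:
{"method": "move_arm", "body": {"moves": [[0.01,0,0,0],[0.03,0,0,0],[0.03,0,-0.04,0],[0.03,0,-0.09,0],[0.03,0,-0.13,0],[0.03,0,-0.15,0],[0.03,0,-0.15,0]], "jaw": 0.09}}

```text
clock: 6.05
eef_pos: [524.2, -6.6, 178.5]
eef_rot: [-3.141, 0.006, 3.075]
wrist_force: [-0.7, -0.1, -0.8]
finger_gap: 89.6
finger_force: 0.0
```

```bash
python3 -c "
from h import *
yaw=.535+np.pi/2
g=np.array([456.5,200.3])+6*np.array([-.51,.86])
print(g); go(g,150,yaw)"
```

```text
[453.44 205.46]
clock 6.05 shift [0.0849 0.2069 0.028 ] turn 0.969 joints [-0.08  0.26  1.63 -0.    1.24 -1.59]
```

Call:
{"method": "move_arm", "body": {"moves": [[0.085,0.207,0,0.969],[0.085,0.207,0,0.969],[0.085,0.207,0,0.969],[0.085,0.207,0,0.969],[0.085,0.207,0.0,0.969],[0.085,0.207,0.02,0.969],[0.085,0.207,0.028,0.969],[0.085,0.207,0.028,0.969],[0.085,0.207,0.028,0.969],[0.085,0.207,0.028,0.969]]}}

```text
clock: 7.05
eef_pos: [452.2, 205.5, 147.6]
eef_rot: [3.141, 0.0, 2.109]
wrist_force: [0.1, 0.4, 1.0]
finger_gap: 90.1
finger_force: 0.0
```

```bash
python3 -c "
from h import *
c=shot('top','t2'); f=c['frame']
a=cv2.resize(f[140:260,200:370],None,fx=4.7,fy=4.7,interpolation=cv2.INTER_CUBIC); cv2.imwrite('pics/t2c.png',a)
go([453.4,205.5],3,.535+np.pi/2)"
```

```text
clock 7.1 shift [-0.0006  0.0009  0.1447] turn 0.002 joints [ 0.35  0.24  1.74 -0.    1.16 -0.18]
```

View pics/t2c.png

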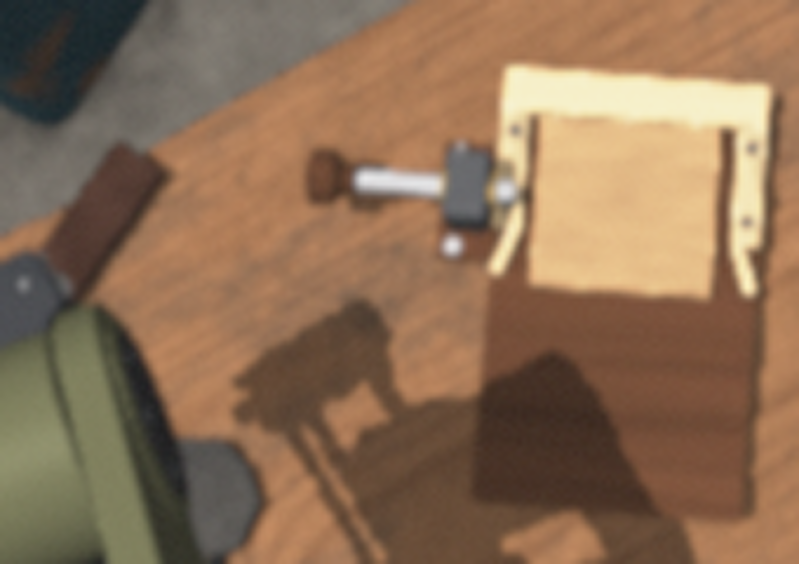

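The sheet is home, with its leading edge touching the back stop at (540–725,115–130). Descending to the heel.

Call:
{"method": "move_arm", "body": {"moves": [[0,0,0.04,0],[0,0,0.08,0],[0,0,0.11,0],[0,0,0.13,0],[0,0,0.14,0],[0,0,0.145,0],[0,0,0.145,0],[0,0,0.145,0],[0,0,0.145,0]]}}

```text
clock: 8.0
eef_pos: [452.5, 205.9, 3.4]
eef_rot: [3.14, 0.0, 2.106]
wrist_force: [0.4, -0.2, -0.2]
finger_gap: 90.1
finger_force: 0.0
```

Call:
{"method": "move_arm", "body": {"moves": [[0,0,0,0],[0,0,0,0],[0,0,0,0],[0,0,0,0],[0,0,0,0],[0,0,0,0]], "jaw": 0.05, "squeeze": 15}}

```text
clock: 8.6
eef_pos: [452.1, 205.8, 2.6]
eef_rot: [3.141, 0.0, 2.106]
wrist_force: [0.4, -1.1, 1.7]
finger_gap: 62.6
finger_force: 15.0
```

Gripped at 62.6 mm. Lift and carry.

Call:
{"method": "move_arm", "body": {"moves": [[0,0,-0.015,0],[0,0,-0.04,0],[0,0,-0.08,0],[0,0,-0.11,0],[0,0,-0.12,0],[0,0,-0.12,0]]}}

```text
clock: 9.2
eef_pos: [452.3, 205.9, 123.0]
eef_rot: [3.14, 0.0, 2.106]
wrist_force: [-1.0, -0.3, -1.3]
finger_gap: 62.5
finger_force: 15.0
```

```bash
python3 -c "
from h import *
go([600.3,-5.6],122,1.526)
c=shot('side','s3')
"
```

```text
clock 9.2 shift [-0.2574  0.0195  0.0011] turn 0.58 joints [ 0.35  0.27  1.76 -0.    1.11 -0.18]
```

Call:
{"method": "move_arm", "body": {"moves": [[-0.03,0.002,0,0.06],[-0.065,0.005,0,0.14],[-0.1,0.008,0,0.22],[-0.135,0.01,0,0.3],[-0.17,0.013,0,0.38],[-0.205,0.016,0,0.46],[-0.235,0.018,0,0.53],[-0.25,0.019,0,0.57],[-0.257,0.0195,0,0.58],[-0.257,0.0195,0,0.58],[-0.257,0.0195,0,0.58]]}}

```text
clock: 10.35
eef_pos: [599.3, -4.4, 122.0]
eef_rot: [-3.141, -0.0, 1.528]
wrist_force: [0.1, 0.6, -0.9]
finger_gap: 62.4
finger_force: 15.0
```

```bash
python3 -c "
from h import *
go([600.3,-5.6],30.5,1.526)
c=shot('side','s4'); a=cv2.resize(c['frame'][90:250,230:410],None,fx=3.7,fy=3.7,interpolation=cv2.INTER_CUBIC); cv2.imwrite('pics/s4c.png',a)
"
```

```text
clock 10.35 shift [-0.0011  0.0011  0.0915] turn 0.002 joints [-0.07  0.49  1.47  0.    1.19 -0.03]
```

View pics/s4c.png

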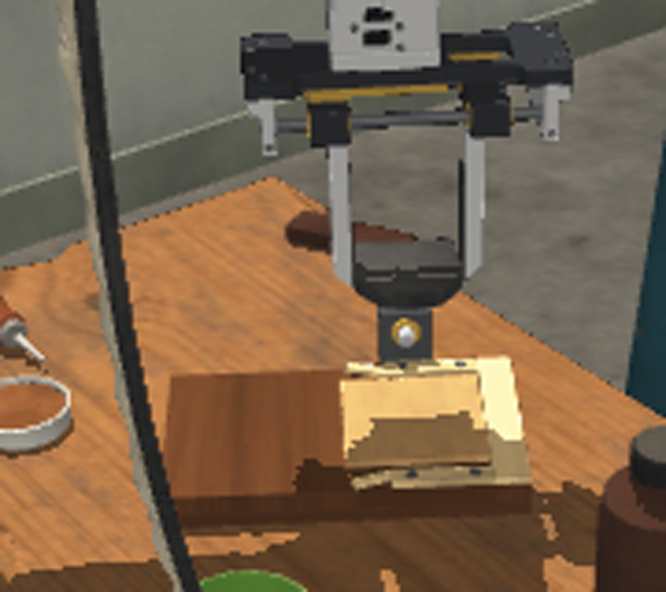

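The heel is held level between the fingers, centred near (408,270) in the crop. I'll check the along-finger offset using the depth map.

```bash
python3 -c "
from h import *
c=np.load('pics/s4.npz'); P=pts(c); f=c['frame'].astype(int)
k=np.zeros((400,640),bool); k[150:176,324:358]=1
k&=(P[...,2]>115)&(P[...,2]<140)&(f.max(2)<110)&(abs(P[...,0]-600)<45)&(P[...,1]<60)
Q=P[k]; print(len(Q),np.percentile(Q,[1,50,99],0).round(1)); r=cv2.minAreaRect(Q[:,:2].astype(np.float32)); print(r,cv2.boxPoints(r))
"
```

```text
507 [[569.  -42.3 121.5]
 [600.1 -16.8 131.7]
 [633.   22.4 135.2]]
((601.970458984375, -10.926082611083984), (66.81190490722656, 66.5985107421875), 85.95118713378906) [[566.3957   -41.897522]
 [632.82794  -46.5998  ]
 [637.5452    20.045357]
 [571.113     24.747635]]
```

The heel centre is at about (600,-11), which matches the lower heel. Lower it and release.

Call:
{"method": "move_arm", "body": {"moves": [[-0.001,0.001,0.03,0],[-0.001,0.001,0.06,0],[-0.001,0.001,0.08,0],[-0.001,0.001,0.087,0],[-0.001,0.001,0.09,0],[-0.001,0.001,0.0912,0],[-0.001,0.001,0.0915,0],[-0.001,0.001,0.0915,0],[-0.001,0.001,0.0915,0]]}}

```text
clock: 11.3
eef_pos: [601.0, -6.5, 31.5]
eef_rot: [3.141, 0.0, 1.526]
wrist_force: [0.1, -0.1, -1.2]
finger_gap: 62.3
finger_force: 15.0
```

Call:
{"method": "move_arm", "body": {"moves": [[0,0,0.001,0],[0,0,0.001,0],[0,0,0.001,0]]}}

```text
clock: 11.6
eef_pos: [600.9, -6.5, 30.1]
eef_rot: [3.141, -0.0, 1.526]
wrist_force: [1.0, -0.4, 0.7]
finger_gap: 62.5
finger_force: 15.0
```

Call:
{"method": "move_arm", "body": {"moves": [[0,0,0,0],[0,0,0,0],[0,0,0,0],[0,0,0,0],[0,0,0,0],[0,0,0,0]], "jaw": 0.08}}

```text
clock: 12.2
eef_pos: [600.8, -6.5, 29.9]
eef_rot: [-3.142, 0.0, 1.526]
wrist_force: [-0.4, -0.4, 0.1]
finger_gap: 80.1
finger_force: 0.0
```

Call:
{"method": "move_arm", "body": {"moves": [[0,0,-0.02,0],[0,0,-0.06,0],[0,0,-0.1,0],[0,0,-0.12,0],[0,0,-0.12,0],[0,0,-0.12,0]]}}

```text
clock: 12.8
eef_pos: [600.5, -6.5, 149.4]
eef_rot: [-3.141, 0.0, 1.526]
wrist_force: [-0.7, -0.6, 0.7]
finger_gap: 79.6
finger_force: 0.0
```

```bash
python3 -c "
from h import *
go(fw(0,190),150,1.526)
go(fw(0,190),42,1.526)
"
```

```text
clock 12.8 shift [ 0.1825  0.0035 -0.0006] turn -0.0 joints [-0.07  0.46  1.43 -0.    1.25 -0.03]
clock 12.8 shift [0.1825 0.0035 0.1074] turn -0.0 joints [-0.07  0.46  1.43 -0.    1.25 -0.03]
```

Call:
{"method": "move_arm", "body": {"moves": [[0.04,0.001,0,0],[0.08,0.002,0,0],[0.12,0.003,0,0],[0.16,0.003,0,0],[0.183,0.0035,0,0],[0.183,0.0035,0,0],[0.183,0.0035,0,0],[0.183,0.0035,0.04,0],[0.183,0.0035,0.08,0],[0.183,0.0035,0.105,0],[0.183,0.0035,0.107,0],[0.183,0.0035,0.107,0]], "jaw": 0}}

```text
clock: 14.0
eef_pos: [612.6, 175.2, 43.2]
eef_rot: [-3.141, 0.0, 1.525]
wrist_force: [0.2, -0.4, 0.8]
finger_gap: 0.5
finger_force: 0.0
```

```bash
python3 -c "
from h import *
c=shot('top','t5'); a=cv2.resize(c['frame'][140:260,200:370],None,fx=4.7,fy=4.7,interpolation=cv2.INTER_CUBIC); cv2.imwrite('pics/t5c.png',a)
go(fw(0,130),42,1.526)
"
```

```text
clock 14.05 shift [-0.0599 -0.0023  0.0023] turn -0.001 joints [ 0.22  0.65  1.4  -0.    1.09  0.27]
```

View pics/t5c.png

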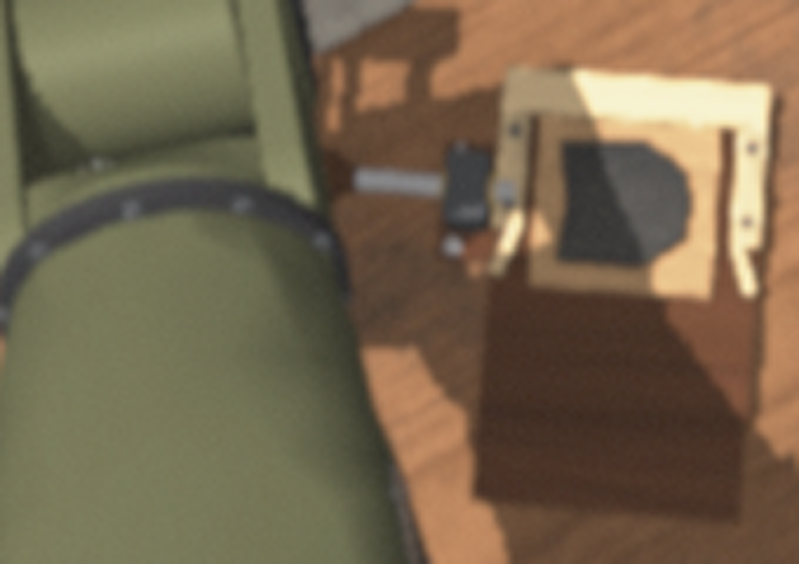

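The upper heel sits squarely on the sheet at (562–690,140–265). Now I push the knob.

Call:
{"method": "move_arm", "body": {"moves": [[-0.007,0,0,0],[-0.014,0,0,0],[-0.021,-0.001,0,0],[-0.028,-0.001,0,0],[-0.035,-0.001,0,0],[-0.041,-0.001,0,0],[-0.047,-0.0015,0,0],[-0.053,-0.002,0,0],[-0.058,-0.002,0,0],[-0.058,-0.002,0,0]]}}

```text
clock: 15.05
eef_pos: [607.8, 117.6, 42.9]
eef_rot: [-3.141, 0.0, 1.525]
wrist_force: [-0.2, -0.0, -1.5]
finger_gap: 0.2
finger_force: 0.0
```

Call:
{"method": "move_arm", "body": {"moves": [[-0.001,0,0,0],[-0.002,0,0,0],[-0.003,0,0,0],[-0.003,0,0,0]]}}

```text
clock: 15.45
eef_pos: [607.6, 115.4, 42.8]
eef_rot: [-3.141, 0.0, 1.526]
wrist_force: [0.2, 2.0, 0.1]
finger_gap: 0.3
finger_force: 0.8
```

Call:
{"method": "move_arm", "body": {"moves": [[-0.001,0,0,0],[-0.002,0,0,0],[-0.003,0,0,0],[-0.003,0,0,0]]}}

```text
clock: 15.85
eef_pos: [607.5, 113.8, 43.0]
eef_rot: [3.142, -0.002, 1.526]
wrist_force: [0.0, 11.4, -1.0]
finger_gap: 0.7
finger_force: 5.8
```

Call:
{"method": "move_arm", "body": {"moves": [[-0.001,0,0,0],[-0.002,0,0,0],[-0.002,0,0,0]]}}

```text
clock: 16.15
eef_pos: [607.5, 113.4, 43.0]
eef_rot: [3.141, -0.004, 1.527]
wrist_force: [1.5, 22.6, -2.2]
finger_gap: 0.4
finger_force: 11.1
```

Hard stop reached: the force rises with no further travel. Retreat, lift and check.

Call:
{"method": "move_arm", "body": {"moves": [[0.01,0,0,0],[0.035,0,0,0],[0.05,0,-0.04,0],[0.08,0,-0.09,0],[0.12,0,-0.14,0],[0.16,0,-0.15,0],[0.2,0,-0.15,0],[0.2,0,-0.15,0],[0.2,0,-0.15,0]]}}

```text
clock: 17.05
eef_pos: [616.2, 310.7, 192.3]
eef_rot: [-3.141, 0.001, 1.527]
wrist_force: [0.3, -0.9, -0.8]
finger_gap: 0.2
finger_force: 0.0
```

```bash
python3 -c "
from h import *
c=shot('top','t6'); a=cv2.resize(c['frame'][140:260,200:370],None,fx=4.7,fy=4.7,interpolation=cv2.INTER_CUBIC); cv2.imwrite('pics/t6c.png',a)
"
```

```text
(no output)
```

View pics/t6c.png

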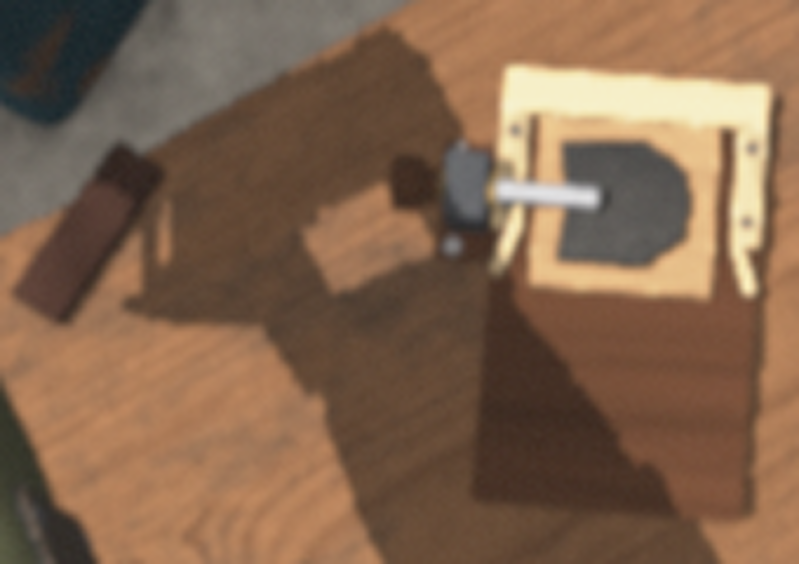

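The bar now extends over the heel, with its tip at (600,198). The knob is home, and the stack and strop are undisturbed.

```bash
python3 -c "
from cell import manip
print(manip.sign_off())"
```

```text
the job is handed in; nothing more can be done
None
```

The job is handed in at about 17 s on the robot clock: the last top view shows the sheet home, the upper heel square over the lower one and the bar across the stack; hand-in gave no verdict.

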